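Lock the test slide with the bayonet pin

ROBOT

A 6-joint arm with a two-finger parallel gripper is mounted at the origin on the work surface. World frame = base frame: x ahead of the robot, y to its left, z up, the work surface at z = 0. Lengths are in mm, angles in rad, forces in N, time in s.
With the tool pointing down it reaches from about 275 to 1000 mm from the base axis. Payload 8.4 kg.
Tool frame: the origin (TCP) lies between the finger pads; the fingertips stand r.tips_ahead ahead of it and the grasp point (between the pads) lies 6 mm ahead of it (r.tips_ahead is the distance from the TCP to the fingertips, in mm); z points along the fingers, y is the line along which they close (so a half turn about z gives the same grasp; the last joint's range is limited). The gripper opens to 85 mm and grips with 20 to 120 N. Pads are 22 mm wide; open, the fingers measure 114 mm over their backs; the gripper's body (76 mm by 85 mm) begins 54 mm behind the grasp point. The pads swing forward as they close: fully open they stand 13 mm farther back than shut.
Start: joints at [1.129, 0.353, 1.633, -0, 1.155, -0.002], TCP at [266.098, 565.526, 256.281] pointing down, gripper open.
Joint ranges: [-2.63, 2.63], [-0.92, 2.1], [0.06, 2.66], [-1.3, 4.44], [0, 2.69], [-3.02, 3.02]. Speed limits (rad/s): [2.22, 2.22, 2.79, 3.14, 3.14, 3.14].

INTERFACE

Orientations are given as [roll, pitch, yaw] about the fixed x, y, z axes, in that order (R = Rz(yaw) Ry(pitch) Rx(roll)).
In Python, from rig import r gives the robot as it stands.
- The arm moves only by the tool carry_out, never from a script. Its arguments are lists of equal length, an entry for each row: "delta_pos": the shift along the tool's x, y, z in m, a list of three; "rot": the turn, a rotation vector about the tool's x, y, z in degrees, a list of three. A call has 1 to 8 rows; each row is the pose to reach, as a shift and turn from the pose commanded when the call began, along the tool's axes at that moment; what a row does not reach only later rows make up. A row lasts 1/8 s, in which the tool goes at most 62.5 mm and 10.7 degrees, less where a joint would pass 70% of its speed; a pose out of reach is approached as far as the arm can. A call with a gripper value outside its range is refused whole. "claw" is the finger opening in m, from 0 to 0.0854, set as the call begins (left out, the last holds). The fingers move at their own pace and stop on an object; "grip_force" is the grip in N (left out, the last holds). Time passes only in rows, so rows that repeat a pose let the fingers close. It gives the time, the measured TCP pose, the force, the opening and the grip force at its end, in the units of the state.
- r.sense(): the state, without advancing time (a new reading comes with each control period).
- r.grab_frame(name): name is "side" or "top"; returns the picture (480x640x3 uint8, blue, green, red); there is no depth.
- r.camera_info(name): a dict with "fx", "fy", "cx", "cy" (pixels), "pose" (4x4, takes a point from camera to world coordinates). Camera axes: x right, y down, z forward; pixel columns grow to the right and rows downward; lengths in mm; the calibration is good to about 2 mm. A picture is of the moment at which its call begins. camera_info takes no time and is no camera call.
- r.sign_off(): hands the job in; it is judged then, once.
Trained networks look in the newest picture that a camera, given by its name, has taken for a name from the list of things; names that differ only in an ending like _2 or _b are one class to them, and where a whole thing is asked for, a point or a joint stands for the part that bears it (a point fixed in the world has none). Each returns a list of dicts, best first, with "p" (0 to 1); they miss things now and then, are a little off and sometimes report something else, mostly with a low value. They report only what shows in the picture. A call takes as long as a camera call. They do not tell look-alikes from the thing itself.
- r.recognise(thing, camera): "box" ([left, top, right, bottom] in pixels, round what is visible of it).
- r.cut_out(thing, camera): "mask" (480x640 bool, what is visible of it) and "box" ([left, top, right, bottom] in pixels, round what is visible of it).
The state is a dict: "clock": time; "qpos": joint angles; "qvel": joint speeds; "joint_efforts": joint torques, N m; "eef_pos": TCP position; "tcp_rot": TCP orientation; "contact_force": force on the tool from outside, world axes, zero at the start; "wrist_torque": the same for the moment, N m; "opening": opening from 0.0 (shut) to 1.0 (fully open); "grasp_force": force on a finger pad.
Only numpy, scipy, OpenCV 4.12 (cv2) and the standard library are available. Lean on these libraries where they do the work, as an engineer would, in place of code of your own. Each camera call takes 0.05 s, during which the arm holds its last target. There are 200 camera calls.

TASK

Push the slide with the test unit along by its orange crossbar until the hole in its yellow lug lines up with the holes in the blue fork, and tip the red-balled handle of the locking pin over to its other side so that the brass key points up. Then push the pin from its tail through fork and lug until its handle comes up against the grey guide block, and tip the handle back to the side it started on, so that the key is locked behind the fork. Leave the wrench, the nut, the screwdriver and the yellow meter where they lie.

Things in the scene. Friction and masses are not known exactly. Their poses are not given: they have to be found in the camera images.
- fixture: Aluminium fixture plate, 370 x 400 x 12 mm, fixed on the bench; carries slide, blue fork, grey guide block and trough. Origin on the bench top plumb below the pin's axis, at the first fork cheek's near face. x: travel of the slide towards the fork line; y: along the pin, the way it is pushed home; z up. The pin's axis runs along y at x = 0, 70 mm above the bench.
- fork (a point): Centre of the blue fork's holes, on the pin's axis midway between the cheeks, 70 mm above the bench; axes as the fixture's. Cheeks 12 mm thick, 24 mm apart, 52 mm wide along x, top 100 mm above the bench (first cheek -24 to -12 mm, second 12 to 24 mm along y from here). Holes 18 mm wide, each with a 10 mm wide keyway straight up.
- guide (a point): Middle of the grey guide block's back face, on the pin's axis, 109 mm before fork along y. Block 44 mm wide, 45 mm long along y, top 92 mm above the bench; the pin runs through its bore and is home when its handle touches this face. Behind it lies the trough, a flat table 84 mm wide, 130 mm long, its top 5 mm below the pin's axis, with a groove for the pin.
- lug_eye (a point): Centre of the hole in the slide's yellow lug, a plate 16 mm thick that runs in the fork's gap; hole 19 mm wide with a keyway straight up, 11 mm wide. Lined up when it coincides with fork.
- slide (a joint): Position of the slide along the fixture's x in m, growing towards the fork line: 0 fully back, 0.070 lug hole lined up with the fork's holes, 0.095 end stop (so it can be pushed too far, and pushed back). About 4 N of friction; it stays where it is left.
- bar (a point): Centre of the slide's orange crossbar: 66 mm long along the fixture's y, 12 mm thick along x, 14 mm high, top 101 mm above the bench, on two posts 10 mm thick. Behind it (-x) are 62 mm of free space up to the white test unit, whose top (with clamps) is 94 mm above the bench. The slide's plate below is 33 mm above the bench.
- pin_tail (a point): Centre of the flat tail face of the loose steel locking pin, the face to push on. Pin: round bar 16 mm thick, 190 mm long, 0.26 kg, lying level in the trough and guide block along the fixture's y, tail towards -y, tip tapered over 12 mm. It starts drawn back by about 86 to 95 mm; fully home the tail lies about 128 mm short of fork along y.
- pin_knob (a point): Centre of the red ball, 22 mm across, on the pin's side handle: a 12 mm bar square to the pin, 13 mm ahead of its tail; ball centre 70 mm from the axis. Two wings (37 mm) at its foot rest on the trough, so it leans 28 degrees to one side or the other: ball 33 mm beside the axis, 62 mm above it. It turns with the pin; past about 18 degrees it falls by itself. Starts on the -x side.
- pin_key (a point): Point on the pin's axis at the middle of its brass key, 19 mm behind the tip and 171 mm ahead of the tail. Key: a fin 14 mm long along the pin, 6 mm thick, reaching 16 mm from the axis. Handle on the -x side: key slanted, stopped by the fork. Handle on the +x side: key straight up, fits the keyways. Fully home this point lies about 43 mm beyond fork along y.
- wrench: Bystander, to be left alone: loose steel wrench, 130 mm long, lying on the fixture plate. Origin under its centre.
- nut: Bystander, to be left alone: loose round steel nut, 32 mm across, 14 mm high, on the fixture plate. Origin under its centre.
- screwdriver: Bystander, to be left alone: loose screwdriver, 190 mm, on the bench. Origin under its centre.
- meter: Bystander, to be left alone: yellow hand-held meter 85 x 160 x 40 mm high. Origin under its centre.
Mind the look-alikes: they are no part of the job. Of the things that look like the part that bears pin_tail, the larger one is meant.

How it is judged (in metres and radians):
On the way, in this order (a step that is already met when the one before it is completed fails the run):
1. with the pin still drawn back, the lug hole is lined up with the fork and the handle is over on the other side, key up (x of lug_eye in the frame of fork between -0.005 and 0.005 m and x of pin_knob in the frame of fork above 0.024 m and y of pin_key in the frame of fork below -0.035 m), for 0.2 s.
2. the pin is pushed home through fork and lug, handle still on that side (x of lug_eye in the frame of fork between -0.005 and 0.005 m and x of pin_knob in the frame of fork above 0.018 m and y of pin_key in the frame of fork above 0.03 m), for 0.2 s.
At the end, for the whole second after the job is handed in: Lug hole lined up with the fork within 5 mm, pin through both with its key beyond the second cheek (within about 13 mm of fully home), handle leaning again to the side it started on (ball at least 24 mm to that side of the axis), slide at rest (x of lug_eye in the frame of fork between -0.005 and 0.005 m and x of pin_knob in the frame of fork below -0.024 m and y of pin_key in the frame of fork above 0.03 m and z of pin_key in the frame of fork between -0.008 and 0.008 m and velocity of joint slide below 0.02 m/s); the robot touches nothing.
It fails at once if a bystander is moved by more than 30 mm (distance of any of wrench, nut, screwdriver, meter from where it was at the start of the episode above 0.03 m).
It also fails if it takes over 64 s, if anything falls off the work surface, if the arm or the gripper's body presses on something with over 40 N, if the wrist force passes 120 N, or if a joint passes its speed limit or range.

## Working session

There is one attempt and no reset: what is moved stays moved. The work goes in short steps, Python scripts to look and compute and a tool call to move; the robot and the scene stay as the last step left them, time stands still between calls to the robot, and variables do not carry over. Pictures are saved under pics/ and viewed, at most 10 in all, crops included, and the job is handed in when it is done.

Besides the shell and the picture viewer there is one more tool, called after "Request:" as a command line: name --argument value ..., lists and objects as JSON in quotes. carry_out: Moves the arm, as the interface text tells. Its arguments: {"type":"object","properties":{"delta_pos":{"type":"array","items":{"type":"array","items":{"type":"number"}}},"rot":{"type":"array","items":{"type":"array","items":{"type":"number"}}},"claw":{"type":"number"},"grip_force":{"type":"number"}},"required":["delta_pos","rot"]}

```bash
mkdir -p pics; ls; python3 - <<'E'
from rig import r
import cv2,numpy as np
for n in("side","top"):
    cv2.imwrite(f"pics/{n}0.png",r.grab_frame(n)); c=r.camera_info(n); print(n,c['fx'],c['fy'],c['cx'],c['cy'],np.round(c['pose'],3).tolist())
    for t in("fork","guide","lug_eye","bar","pin_tail","pin_knob","pin_key","fixture","wrench","nut","screwdriver","meter"):
        try: print(t,[(np.round(d['box']).astype(int).tolist(),round(d['p'],2)) for d in r.recognise(t,n)])
        except Exception as e: print(t,e)
print(r.sense(),r.tips_ahead)
E
```

```text
pics
side 455.4830444323622 455.4830444323622 318.619768162604 238.9778140130398 [[0.939, -0.278, 0.205, 344.786], [-0.345, -0.733, 0.586, -665.659], [-0.012, -0.621, -0.784, 1028.69], [0.0, 0.0, 0.0, 1.0]]
fork [([222, 192, 374, 330], 0.7)]
guide [([222, 191, 376, 332], 0.64), ([324, 200, 334, 212], 0.55)]
lug_eye [([224, 199, 301, 260], 0.89)]
bar [([230, 197, 303, 260], 0.82), ([222, 193, 378, 333], 0.31)]
pin_tail [([310, 226, 342, 291], 0.95), ([406, 304, 465, 327], 0.62)]
pin_knob [([312, 229, 340, 287], 0.77), ([407, 304, 461, 328], 0.62)]
pin_key [([308, 232, 337, 289], 0.94), ([408, 303, 463, 327], 0.82)]
fixture [([220, 190, 379, 335], 0.63)]
wrench [([251, 293, 292, 307], 0.92)]
nut [([324, 198, 335, 211], 0.52)]
screwdriver [([312, 420, 400, 455], 0.94)]
meter [([243, 135, 288, 178], 0.57)]
top 525.2529890682491 525.2529890682491 315.357038915477 235.08498284203634 [[0.013, -0.997, 0.081, 458.393], [-1.0, -0.014, -0.01, 40.317], [0.011, -0.081, -0.997, 1540.885], [0.0, 0.0, 0.0, 1.0]]
fork [([224, 185, 378, 326], 0.55), ([465, 232, 477, 298], 0.54)]
guide [([225, 182, 377
[... 559 characters left out ...]
1.3, 'qpos': array([ 1.12858451e+00,  3.52981812e-01,  1.63338641e+00,  6.84857552e-06,
        1.15519394e+00, -2.38182443e-03]), 'qvel': array([8.44874212e-05, 2.78430783e-04, 1.46679748e-03, 1.33908470e-03,
       1.39336931e-03, 1.58059833e-03]), 'joint_efforts': array([ 2.88989359e-03, -6.05177879e+01, -3.42424715e+01,  1.66626055e-04,
        1.32716763e-03,  1.02064524e-05]), 'eef_pos': array([266.10945044, 565.53234258, 256.29815925]), 'tcp_rot': array([ 3.14156215e+00, -6.19303110e-06,  2.70175989e+00]), 'contact_force': array([ 0.01046049,  0.76251443, -0.68230323]), 'wrist_torque': array([0.00473922, 0.01287284, 0.02277823]), 'grasp_force': 0.0, 'opening': 0.9995626207292365} 25.0
```

```bash
python3 - <<'E'
import cv2,numpy as np
t=cv2.imread("pics/top0.png"); s=cv2.imread("pics/side0.png")
a=cv2.resize(t[170:340,210:440],None,fx=3.4,fy=3.4,interpolation=cv2.INTER_CUBIC)
cv2.imwrite("pics/tc.png",a)
a=cv2.resize(s[180:345,210:430],None,fx=3.6,fy=3.6,interpolation=cv2.INTER_CUBIC)
cv2.imwrite("pics/sc.png",a); print(a.shape)
E
```

```text
(594, 792, 3)
```

View pics/tc.png

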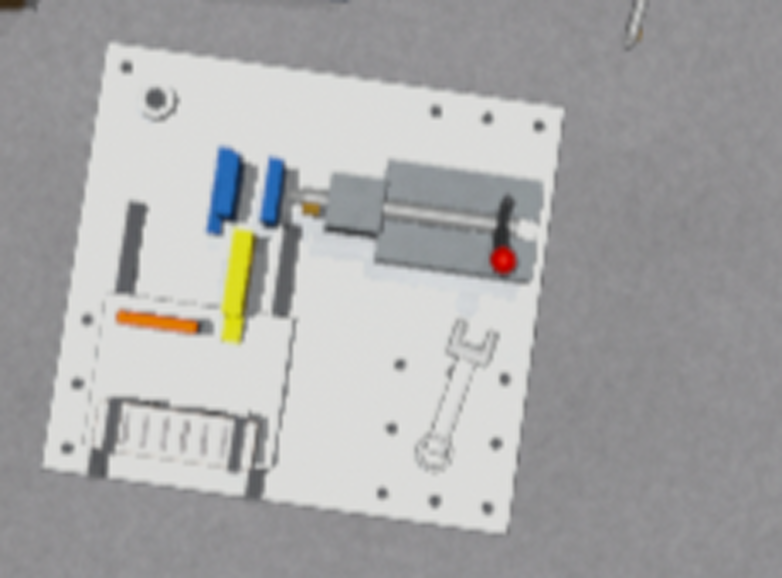

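View pics/sc.png

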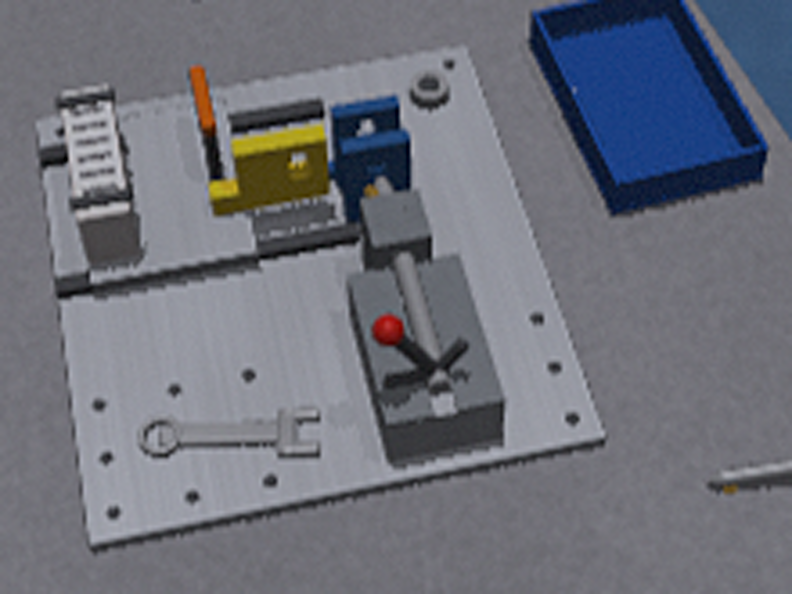

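View pics/top0.png

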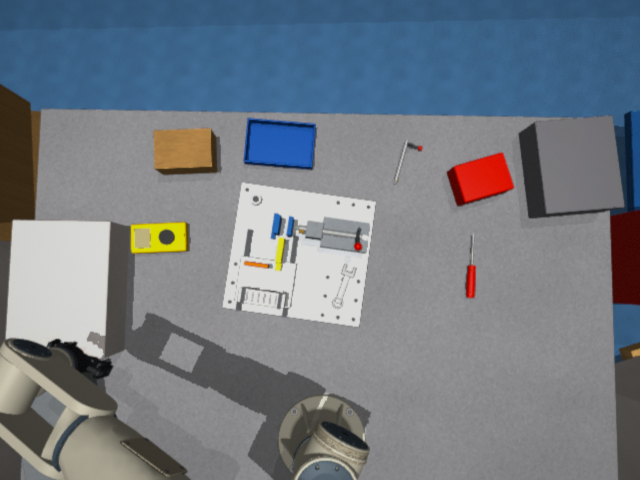

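Top view: the pin in the trough has its red ball at (358,246), orange bar at (257,265), fork at (283,227), lug at (280,253). There are two candidates for the pin: the large one in the trough (335,238) and a small look-alike lying on the bench at (407,160). I choose the one in the trough. In the close crops its handle leans to -x and its key is just before the fork.

```bash
cat > h.py <<'E'
import cv2,numpy as np
from scipy.optimize import minimize
def cam(r,n): 
    c=r.camera_info(n); return dict(K=np.array([[c['fx'],0,c['cx']],[0,c['fy'],c['cy']],[0,0,1.]]),P=np.array(c['pose']))
def proj(c,X):
    p=(np.atleast_2d(X)-c['P'][:3,3])@c['P'][:3,:3]; p=p@c['K'].T; return p[:,:2]/p[:,2:]
def ray(c,uv):
    d=c['P'][:3,:3]@np.linalg.solve(c['K'],[uv[0],uv[1],1]); return c['P'][:3,3],d/np.linalg.norm(d)
def tri(rs):
    A=sum(np.eye(3)-np.outer(d,d) for o,d in rs); b=sum((np.eye(3)-np.outer(d,d))@o for o,d in rs); return np.linalg.solve(A,b)
def w(f,X):  # fixture->world, f=(x,y,yaw), fixture x,y relative to FORK point, z above bench
    X=np.atleast_2d(X).astype(float); c,s=np.cos(f[2]),np.sin(f[2])
    return np.c_[f[0]+c*X[:,0]-s*X[:,1],f[1]+s*X[:,0]+c*X[:,1],X[:,2]]
def inv(f,X):
    X=np.atleast_2d(X); c,s=np.cos(f[2]),np.sin(f[2]); d=X-[f[0],f[1],0]
    return np.c_[c*d[:,0]+s*d[:,1],-s*d[:,0]+c*d[:,1],d[:,2]]
def box(a,b): return np.array([[x,y,z] for x in(a[0],b[0]) for y in(a[1],b[1]) for z in(a[2],b[2])],float)
def draw(c,f,boxes,S=8):
    m=np.zeros((480*S//2,640*S//2),np.uint8)
    m=np.zeros((200*S,300*S),np.uint8)  # window u 180..480, v 150..350
    for B in boxes:
        p=(proj(c,w(f,B))-[180,150]+.5)*S
        cv2.fillConvexPoly(m,cv2.convexHull(np.round(p).astype(np.int32)),1)
    return m
def small(m,S=8): return cv2.resize(m.astype(np.float32),(300,200),interpolation=cv2.INTER_AREA)
def masks(img):
    h=cv2.cvtColor(img,cv2.COLOR_BGR2HSV)[150:350,180:480].astype(int); H,S,V=h[...,0],h[...,1],h[...,2]
    return dict(blue=(abs(H-108)<12)&(S>130),orange=(abs(H-11)<5)&(S>150)&(V>90),yellow=(abs(H-28)<6)&(S>130),red=((H<4)|(H>175))&(S>150)&(V>90))
def cen(m): y,x=np.nonzero(m); return np.array([x.mean()+180,y.mean()+150])
E
python3 - <<'E'
from rig import r
from h import *
I={n:cv2.imread(f"pics/{n}0.png") for n in("top","side")}; C={n:cam(r,n) for n in I}
M={n:masks(I[n]) for n in I}
for n in M:
    M[n]['blue'][:40 if n=='top' else 45]=0; 
    if n=='side': M[n]['blue'][:,150:]=0
    for k in M[n]:
        nc,l,st,_=cv2.connectedComponentsWithStats(M[n][k].astype(np.uint8)); print(n,k,[(s[0]+180,s[1]+150,s[2],s[3],s[4]) for s in st[1:] if s[4]>5])
ball=tri([ray(C[n],cen(M[n]['red'])) for n in C]); print('ball',ball)
fork=[box((-26,-24,40),(26,-12,100)),box((-26,12,40),(26,24,100))]
guide=[box((-22,-109,12),(22,-64,92))]
def cost(f,ns=("top","side")):
    t=0
    for n in ns:
        m=draw(C[n],f,fork); 
        m[draw(C[n],f,guide)>0]=0
        t+=(abs(small(m)-M[n]['blue'])).sum()
    return t
f0=np.array([ball[0]+30,ball[1]+200,-.127])
best=None
for ns in(("top","side"),("top",),("side",)):
  for dx in(0,15,-15):
   for dy in(0,15,-15,30):
    s=minimize(lambda p:cost((p[0]*10,p[1]*10,p[2]/10),ns),[(f0[0]+dx)/10,(f0[1]+dy)/10,-1.27],method='Nelder-Mead',options=dict(initial_simplex=None,maxiter=150))
    if best is None or s.fun<best.fun: best=s
  f=np.array([best.x[0]*10,best.x[1]*10,best.x[2]/10]); print(ns,f,best.fun,'ball_f',inv(f,ball)); best=None
E
```

```text
top blue [(np.int32(271), np.int32(214), np.int32(10), np.int32(24), np.int32(149)), (np.int32(287), np.int32(217), np.int32(6), np.int32(19), np.int32(85))]
top orange [(np.int32(245), np.int32(262), np.int32(8), np.int32(1), np.int32(8)), (np.int32(254), np.int32(263), np.int32(6), np.int32(1), np.int32(6)), (np.int32(245), np.int32(264), np.int32(23), np.int32(4), np.int32(31))]
top yellow [(np.int32(180), np.int32(222), np.int32(8), np.int32(30), np.int32(230)), (np.int32(275), np.int32(238), np.int32(10), np.int32(33), np.int32(201))]
top red [(np.int32(453), np.int32(159), np.int32(27), np.int32(44), np.int32(876)), (np.int32(354), np.int32(242), np.int32(8), np.int32(8), np.int32(44)), (np.int32(466), np.int32(265), np.int32(10), np.int32(33), np.int32(262))]
side blue [(np.int32(301), np.int32(207), np.int32(23), np.int32(35), np.int32(468))]
side orange [(np.int32(263), np.int32(199), np.int32(7), np.int32(17), np.int32(66))]
side yellow [(np.int32(249), np.int32(150), np.int32(37), np.int32(28), np.int32(623)), (np.int32(268), np.int32(215), np.int32(33), np.int32(25), np.int32(529))]
side red [(np.int32(314), np.int32(268), np.int32(8), np.int32(7), np.int32(48)), (np.int32(457), np.int32(322), np.int32(6), np.int32(5), np.int32(23))]
ball [ 591.22167817 -299.41411082  363.33440219]
('top', 'side') [ 6.01487543e+02  1.18404910e+02 -3.22629734e-01] 281.09375 ball_f [[ 122.73821465 -399.51652402  363.33440219]]
('top',) [ 6.01463457e+02  1.18416121e+02 -2.86022301e-01] 102.671875 ball_f [[ 108.06024661 -403.74494421  363.33440219]]
('side',) [ 6.00734726e+02  1.16024242e+02 -3.11865802e-01] 163.984375 ball_f [[ 118.41684987 -398.31767802  363.33440219]]
```

```bash
cat >> h.py <<'E'
def only(m,b):
    o=np.zeros_like(m); b=np.array(b)-[180,150,180,150]; o[b[1]:b[3],b[0]:b[2]]=m[b[1]:b[3],b[0]:b[2]]; return o
def onz(c,uv,z): o,d=ray(c,uv); return o+d*(z-o[2])/d[2]
E
python3 - <<'E'
from rig import r
from h import *
I={n:cv2.imread(f"pics/{n}0.png") for n in("top","side")}; C={n:cam(r,n) for n in I}
M={n:masks(I[n]) for n in I}
M['top']['red']=only(M['top']['red'],(348,236,368,256)); M['side']['red']=only(M['side']['red'],(308,262,328,282))
M['top']['blue'][:40]=0; M['side']['blue'][:45]=0; M['side']['blue'][:,150:]=0
ball=tri([ray(C[n],cen(M[n]['red'])) for n in C]); print('ball',ball,[proj(C[n],ball)-cen(M[n]['red']) for n in C])
# plate
q=np.array([(109,43),(563,107),(508,532),(44,468)])/3.4+[210,170]-.35
P=np.array([onz(C['top'],u,12) for u in q]); print(np.round(P,1))
e=[P[1]-P[0],P[2]-P[3],P[3]-P[0],P[2]-P[1]]
for k in e: print(np.linalg.norm(k),np.degrees(np.arctan2(k[1],k[0])))
a=[np.arctan2(-k[0]*-1,-k[1]*-1) for k in e[:2]]
yaw=np.mean([-np.arctan2(-k[0],-k[1]) for k in e[:2]]+[np.arctan2(-k[1],-k[0]) for k in e[2:]]); print('yaw',yaw)
fork=[box((-26,-24,12),(26,-12,100)),box((-26,12,12),(26,24,100))]
guide=[box((-22,-109,12),(22,-64,92))]
lugocc=[box((-130,-8,33),(-40,8,95))]
def cost(f,ns):
    t=0
    for n in ns:
        m=draw(C[n],f,fork)
        if n=='side': m[draw(C[n],f,guide+lugocc)>0]=0
        t+=(abs(small(m)-M[n]['blue'])).sum()
    return t
for ns in(("top","side"),("top",),("side",)):
  best=None
  for dx in(0,10,-10):
   for dy in(0,10,-10):
    s=minimize(lambda p:cost((p[0]*10,p[1]*10,yaw),ns),[60+dx/10,11.7+dy/10],method='Nelder-Mead')
    if best is None or s.fun<best.fun: best=s
  f=np.array([*best.x*10,yaw]); print(ns,f,best.fun,'ball_f',inv(f,ball))
  if len(ns)==2: F=f
  o,d=ray(C['side'],(292.8,224.4)); 
  A=inv(f,o)[0]; D=inv(f,o+d)[0]-A; print('lughole',A+D*(-8-A[1])/D[1])
  print('plate corners in f',inv(f,P).round(1).tolist())
# bar
for n in C:
    h=cv2.cvtColor(I[n],cv2.COLOR_BGR2HSV)[150:350,180:480].astype(int)
    M[n]['o']=only((h[...,0]>3)&(h[...,0]<19)&(h[...,1]>120),(238,254,276,274) if n=='top' else (258,192,275,220)); print(n,M[n]['o'].sum())
def cb(p,ns):
    B=[box((p[0]*10-6,p[1]*10-33,87),(p[0]*10+6,p[1]*10+33,101))]
    return sum(abs(small(draw(C[n],F,B))-M[n]['o']).sum() for n in ns)
c0=inv(F,onz(C['top'],cen(M['top']['o']),100))[0]; print('bar0',c0)
for ns in(("top","side"),("top",),("side",)):
    s=minimize(cb,c0[:2]/10,args=(ns,),method='Nelder-Mead'); print(ns,s.x*10,s.fun)
np.save('F.npy',F)
# overlay
out=[]
for n,(a,b) in dict(top=(210,170),side=(210,180)).items():
    g=cv2.resize(I[n][b:b+165,a:a+180],None,fx=3.4,fy=3.4,interpolation=cv2.INTER_NEAREST)
    for B in fork+guide+[box((-42,-239,12),(42,-109,65)),box((s.x[0]*10-6,s.x[1]*10-33,87),(s.x[0]*10+6,s.x[1]*10+33,101))]:
        p=((proj(C[n],w(F,B))-[a,b]+.5)*3.4).astype(int)
        for i in range(8):
            for j in(1,2,4):
                if not i&j: cv2.line(g,tuple(map(int,p[i])),tuple(map(int,p[i|j])),(0,255,0),1)
    out.append(g)
o=np.hstack(out); o=cv2.resize(o,(800,int(o.shape[0]*800/o.shape[1]))) ; cv2.imwrite('pics/ov.png',o)
E
```

```text
ball [544.02149356 -86.46760173 133.8051376 ] [array([[-0.1049844 ,  0.45718821]]), array([[ 0.52307549, -0.08815863]])]
[[ 735.2  244.2   12. ]
 [ 685.1 -149.1   12. ]
 [ 321.  -103.7   12. ]
 [ 370.   290.4   12. ]]
396.429569543444 -97.27041668605212
397.1366849595488 -97.09113587324347
368.1510443133389 172.7852406657807
366.90975513788896 172.89554709682545
yaw -0.12514344442307818
('top', 'side') [ 6.02323536e+02  1.18957022e+02 -1.25143444e-01] 205.921875 ball_f [[ -32.20560984 -211.09524605  133.8051376 ]]
lughole [-56.72340398  -8.          77.75774968]
plate corners in f [[116.3, 140.8, 12.0], [115.6, -255.6, 12.0], [-251.3, -256.0, 12.0], [-251.9, 141.1, 12.0]]
('top',) [ 6.05092573e+02  1.18996919e+02 -1.25143444e-01] 75.9375 ball_f [[ -34.94801312 -211.48045429  133.8051376 ]]
lughole [-59.41739757  -8.          77.30136344]
plate corners in f [[113.5, 140.4, 12.0], [112.8, -256.0, 12.0], [-254.1, -256.4, 12.0], [-254.6, 140.7, 12.0]]
('side',) [ 6.01853469e+02  1.17700162e+02 -1.25143444e-01] 122.78125 ball_f [[ -31.89609671 -209.78954237  133.8051376 ]]
lughole [-56.57798055  -8.          79.30471869]
plate corners in f [[116.6, 142.1, 12.0], [115.9, -254.3, 12.0], [-251.0, -254.7, 12.0], [-251.6, 142.4, 12.0]]
top 85
side 78
bar0 [-116.96856697   54.60447067  100.        ]
('top', 'side') [-118.04087402   56.20187806] 59.859375
('top',) [-116.94960348   56.03424902] 27.4375
('side',) [-119.80425513   56.3955133 ] 20.484375
```

View pics/ov.png

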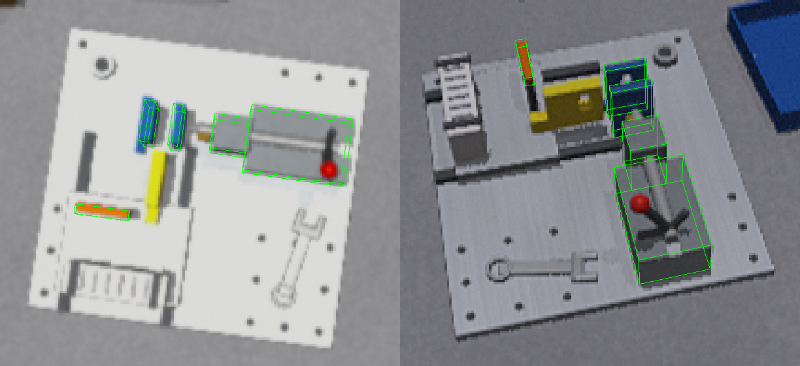

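The overlay agrees with the picture: fork, guide, trough and bar outlines lie on the parts in both views. The chosen pin, ball at about (544,-86,134), fits the description (33 mm beside the axis, in the trough).

```bash
cat >> h.py <<'E'
from scipy.spatial.transform import Rotation as Ro
def delta(r,p,tilt=0.0):
    """p: TCP target in fork/fixture coords (z above bench); tool y along fixture x; tilt deg: body leans to -y"""
    F=np.load('F.npy'); s=r.sense(); R0=Ro.from_euler('xyz',s['tcp_rot'])
    yaw=F[2]+np.pi/2
    R1=Ro.from_euler('z',F[2])*Ro.from_euler('x',tilt,degrees=True)*Ro.from_euler('z',np.pi/2)*Ro.from_euler('x',np.pi)
    T=w(F,p)[0]; d=R0.inv().apply(T-s['eef_pos']); rv=(R0.inv()*R1).as_rotvec(degrees=True)
    print('t',round(s['clock'],2),'now f',inv(F,s['eef_pos']).round(1)[0],'force',inv((0,0,F[2]),s['contact_force']).round(1)[0],'| delta mm',d.round(1),'rot',rv.round(2),'world',T.round(1))
E
python3 - <<'E'
from rig import r
from h import *
delta(r,(-118,56,180)); delta(r,(-118,56,100))
E
```

```text
t 1.3 now f [-389.3  401.1  256.3] force [-0.1  0.8 -0.7] | delta mm [-364.8 -244.2   76.3] rot [ 0.   -0.   71.97] world [492.2 189.2 180. ]
t 1.3 now f [-389.3  401.1  256.3] force [-0.1  0.8 -0.7] | delta mm [-364.8 -244.2  156.3] rot [ 0.   -0.   71.97] world [492.2 189.2 100. ]
```

Request:
carry_out --delta_pos '[[-0.04,-0.027,0],[-0.086,-0.058,0],[-0.132,-0.089,0.01],[-0.178,-0.12,0.02],[-0.224,-0.151,0.03],[-0.27,-0.182,0.045],[-0.316,-0.213,0.06],[-0.3648,-0.2442,0.0763]]' --rot '[[0,0,9],[0,0,18],[0,0,27],[0,0,36],[0,0,45],[0,0,54],[0,0,63],[0,0,72]]' --claw 0.05

```text
clock: 2.3
eef_pos: [493.2, 187.8, 179.9]
tcp_rot: [3.141, -0.001, 1.44]
contact_force: [1.2, -0.1, -0.1]
opening: 0.582
grasp_force: 0.0
```

```bash
python3 - <<'E'
from rig import r
from h import *
delta(r,(-118,56,100));print(r.sense()['opening'],r.sense()['qpos'].round(2))
E
```

```text
t 2.3 now f [-116.9   54.7  179.9] force [ 1.2  0.  -0.1] | delta mm [ 1.3 -1.2 79.9] rot [ 0.05 -0.03 -0.31] world [492.2 189.2 100. ]
0.5824158241186104 [0.36 0.29 1.91 0.   0.93 0.49]
```

Request:
carry_out --delta_pos '[[0,0,0.04],[0,0,0.075],[0,0,0.08],[0,0,0.08]]' --rot '[[0,0,0],[0,0,0],[0,0,0],[0,0,0]]'

```text
clock: 2.8
eef_pos: [492.5, 189.5, 100.5]
tcp_rot: [3.141, -0.0, 1.445]
contact_force: [0.1, 0.3, 0.4]
opening: 0.587
grasp_force: 0.0
```

```bash
python3 - <<'E'
from rig import r
from h import *
delta(r,(-118,56,100));
a,b=r.grab_frame("top"),r.grab_frame("side")
o=np.hstack([cv2.resize(a[220:320,220:330],None,fx=3.6,fy=3.6),cv2.resize(b[170:270,225:335],None,fx=3.6,fy=3.6)])
cv2.imwrite('pics/g1.png',o)
E
```

```text
t 2.8 now f [-117.8   56.3  100.5] force [0.  0.3 0.4] | delta mm [-0.3 -0.2  0.5] rot [ 0.01 -0.   -0.01] world [492.2 189.2 100. ]
```

View pics/g1.png

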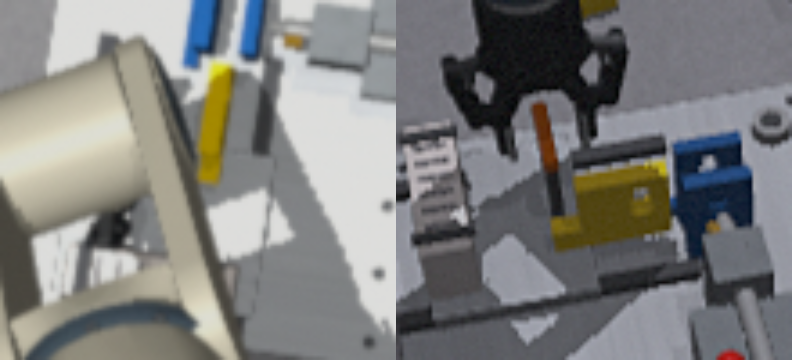

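The side crop shows the orange bar (545,135) between the two fingers (510 and 590). I'll grip it.

Request:
carry_out --delta_pos '[[0,0,0],[0,0,0],[0,0,0],[0,0,0],[0,-0.004,0],[0,-0.008,0],[0,-0.008,0]]' --rot '[[0,0,0],[0,0,0],[0,0,0],[0,0,0],[0,0,0],[0,0,0],[0,0,0]]' --claw 0.0 --grip_force 50

```text
clock: 3.78
eef_pos: [485.0, 190.5, 100.8]
tcp_rot: [3.14, -0.001, 1.445]
contact_force: [1.1, -1.9, 7.1]
opening: 0.125
grasp_force: 50.0
```

```bash
python3 - <<'E'
from rig import r
from h import *
delta(r,(-118,56,100));print(r.sense()['grasp_force'],r.sense()['opening'])
E
```

```text
t 3.77 now f [-125.4   56.3  100.8] force [ 1.3 -1.7  7.1] | delta mm [-0.3  7.4  0.8] rot [ 0.11 -0.05 -0.02] world [492.2 189.2 100. ]
49.99814450740814 0.12534506557849553
```

Request:
carry_out --delta_pos '[[0,-0.002,0],[0,-0.004,0],[0,-0.004,0],[0,-0.004,0]]' --rot '[[0,0,0],[0,0,0],[0,0,0],[0,0,0]]'

```text
clock: 4.28
eef_pos: [481.2, 191.0, 100.8]
tcp_rot: [3.139, -0.001, 1.445]
contact_force: [2.2, -1.5, 7.7]
opening: 0.132
grasp_force: 50.0
```

```bash
python3 - <<'E'
from rig import r
from h import *
delta(r,(-118,56,100))
E
```

```text
t 4.28 now f [-129.2   56.3  100.8] force [ 2.4 -1.2  7.7] | delta mm [-0.3 11.2  0.8] rot [ 0.13 -0.05 -0.02] world [492.2 189.2 100. ]
```

Request:
carry_out --delta_pos '[[0,-0.002,0],[0,-0.004,0],[0,-0.004,0],[0,-0.004,0]]' --rot '[[0,0,0],[0,0,0],[0,0,0],[0,0,0]]'

```text
clock: 4.78
eef_pos: [478.5, 191.3, 100.8]
tcp_rot: [3.137, -0.001, 1.446]
contact_force: [7.4, -4.2, 1.1]
opening: 0.125
grasp_force: 49.6
```

```bash
python3 - <<'E'
from rig import r
from h import *
delta(r,(-118,56,100))
E
```

```text
t 4.78 now f [-131.9   56.4  100.8] force [ 7.9 -3.2  1.1] | delta mm [-0.4 13.9  0.9] rot [ 0.26 -0.07 -0.01] world [492.2 189.2 100. ]
```

Request:
carry_out --delta_pos '[[0,-0.002,0],[0,-0.002,0]]' --rot '[[0,0,0],[0,0,0]]'

```text
clock: 5.03
eef_pos: [478.4, 191.4, 100.9]
tcp_rot: [3.133, -0.002, 1.446]
contact_force: [17.4, -8.5, -5.2]
opening: 0.131
grasp_force: 49.3
```

```bash
python3 - <<'E'
from rig import r
from h import *
delta(r,(-118,56,100))
E
```

```text
t 5.03 now f [-132.    56.4  100.9] force [18.3 -6.3 -5.2] | delta mm [-0.4 14.   1. ] rot [ 0.47 -0.09  0.03] world [492.2 189.2 100. ]
```

Back stop at x = -131.9, so the target is -61.9.

Request:
carry_out --delta_pos '[[0,0.008,0],[0,0.02,0],[0,0.032,0],[0,0.044,0],[0,0.056,0],[0,0.067,0],[0,0.0745,0],[0,0.0745,0]]' --rot '[[0,0,0],[0,0,0],[0,0,0],[0,0,0],[0,0,0],[0,0,0],[0,0,0],[0,0,0]]'

```text
clock: 6.02
eef_pos: [548.9, 182.2, 100.8]
tcp_rot: [3.141, -0.0, 1.445]
contact_force: [0.3, -2.6, 9.0]
opening: 0.132
grasp_force: 51.7
```

```bash
python3 - <<'E'
from rig import r
from h import *
delta(r,(-61.9,56,100))
E
```

```text
t 6.03 now f [-60.9  56.1 100.8] force [ 0.6 -2.5  9. ] | delta mm [-0.1 -1.   0.8] rot [ 0.06 -0.02 -0.04] world [547.9 182.2 100. ]
```

Request:
carry_out --delta_pos '[[0,-0.0013,0],[0,-0.001,0],[0,-0.001,0]]' --rot '[[0,0,0],[0,0,0],[0,0,0]]'

```text
clock: 6.4
eef_pos: [548.0, 182.3, 100.8]
tcp_rot: [3.14, -0.0, 1.445]
contact_force: [1.6, -1.9, 7.9]
opening: 0.127
grasp_force: 51.5
```

```bash
python3 - <<'E'
from rig import r
from h import *
delta(r,(-61.9,56,100))
E
```

```text
t 6.4 now f [-61.8  56.1 100.8] force [ 1.8 -1.6  7.9] | delta mm [-0.1 -0.1  0.8] rot [ 0.1  -0.03 -0.03] world [547.9 182.2 100. ]
```

Request:
carry_out --delta_pos '[[0,0,0],[0,0,0],[0,0,0],[0,0,-0.03],[0,0,-0.08],[0,0,-0.1]]' --rot '[[0,0,0],[0,0,0],[0,0,0],[0,0,0],[0,0,0],[0,0,0]]' --claw 0.05

```text
clock: 7.15
eef_pos: [548.3, 182.7, 202.6]
tcp_rot: [3.139, -0.001, 1.445]
contact_force: [0.2, 0.2, -0.2]
opening: 0.585
grasp_force: 0.0
```

```bash
python3 - <<'E'
from rig import r
from h import *
delta(r,(-95,-211,200))
delta(r,(-95,-211,145))
E
```

```text
t 7.15 now f [-61.6  56.5 202.6] force [ 0.1  0.3 -0.2] | delta mm [-267.5  -33.3    2.1] rot [ 0.16 -0.08 -0.02] world [481.7 -78.5 200. ]
t 7.15 now f [-61.6  56.5 202.6] force [ 0.1  0.3 -0.2] | delta mm [-267.6  -33.5   57.1] rot [ 0.16 -0.08 -0.02] world [481.7 -78.5 145. ]
```

Request:
carry_out --delta_pos '[[-0.05,-0.01,0],[-0.1,-0.02,0],[-0.15,-0.033,0],[-0.2,-0.0333,0],[-0.24,-0.0333,0.01],[-0.2675,-0.0333,0.03],[-0.2675,-0.0333,0.062],[-0.2675,-0.0333,0.062]]' --rot '[[0,0,0],[0,0,0],[0,0,0],[0,0,0],[0,0,0],[0,0,0],[0,0,0],[0,0,0]]' --claw 0.0

```text
clock: 8.15
eef_pos: [478.9, -78.9, 136.3]
tcp_rot: [-3.137, -0.0, 1.444]
contact_force: [-0.4, 0.6, 0.2]
opening: -0.001
grasp_force: 0.0
```

```bash
python3 - <<'E'
from rig import r
from h import *
delta(r,(-95,-211,140)); print(r.sense()['opening'])
a,b=r.grab_frame("top"),r.grab_frame("side")
cv2.imwrite('pics/t1.png',a);cv2.imwrite('pics/s1.png',b)
o=np.hstack([cv2.resize(a[200:300,250:370],None,fx=3.3,fy=3.3),cv2.resize(b[190:310,235:355],None,fx=3.3,fy=3.3)[:330]])
cv2.imwrite('pics/g2.png',o)
E
```

```text
t 8.15 now f [ -97.8 -211.7  136.3] force [-0.5  0.6  0.2] | delta mm [ 0.7  2.7 -3.7] rot [-0.26 -0.02 -0.07] world [481.7 -78.5 140. ]
-0.0006569410747014289
```

View pics/g2.png

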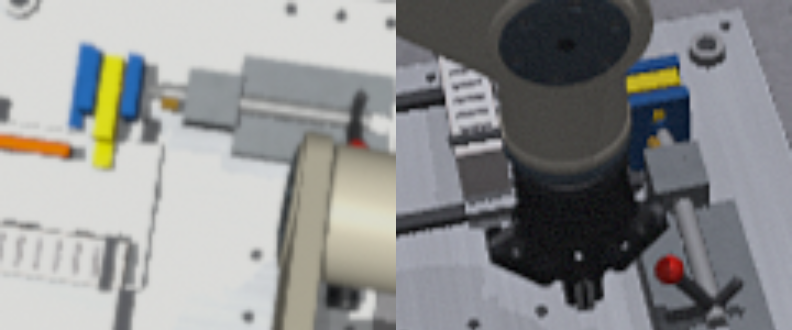

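Slide is in the fork gap: yellow lug at (112,85) between the blue cheeks. The fingers (585,290) are left of the red ball (668,268). Now I'll tip the handle over.

Request:
carry_out --delta_pos '[[0,0.02,0],[0,0.035,0],[0,0.045,0],[0,0.055,0],[0,0.065,0],[0,0.075,0],[0,0.085,0],[0,0.092,0]]' --rot '[[0,0,0],[0,0,0],[0,0,0],[0,0,0],[0,0,0],[0,0,0],[0,0,0],[0,0,0]]'

```text
clock: 9.25
eef_pos: [572.7, -90.6, 137.9]
tcp_rot: [3.141, 0.0, 1.445]
contact_force: [0.1, 0.0, -0.2]
opening: 0.004
grasp_force: 0.0
```

```bash
python3 - <<'E'
from rig import r
from h import *
delta(r,(0,-211,140))
C={n:cam(r,n) for n in("top","side")}
for n in C:
    m=masks(r.grab_frame(n))['red']; m=only(m,(340,210,380,260) if n=='top' else (300,250,380,300)); print(n,m.sum(),cen(m) if m.any() else 0)
    if m.any(): print(inv(np.load('F.npy'),onz(C[n],cen(m),132)))
E
```

```text
t 9.25 now f [  -3.2 -211.6  137.9] force [ 0.1  0.  -0.2] | delta mm [ 0.6  3.2 -2.1] rot [ 0.01  0.   -0.03] world [576.  -90.4 140. ]
top 0 0
side 23 [346.17391304 265.08695652]
[[  37.7709021  -209.55007545  132.        ]]
```

Request:
carry_out --delta_pos '[[0,-0.01,-0.02],[0,-0.015,-0.06],[-0.03,-0.01,-0.09],[-0.08,0.0,-0.09],[-0.12,0,-0.09],[-0.12,0,-0.09]]' --rot '[[0,0,0],[0,0,0],[0,0,0],[0,0,0],[0,0,0],[0,0,0]]'

```text
clock: 10.1
eef_pos: [556.3, -211.7, 227.9]
tcp_rot: [-3.141, 0.0, 1.442]
contact_force: [0.1, 0.2, 0.6]
opening: 0.001
grasp_force: 0.0
```

```bash
python3 - <<'E'
from rig import r
from h import *
F=np.load('F.npy')
C={n:cam(r,n) for n in("top","side")}
rs=[]
for n in C:
    im=r.grab_frame(n); cv2.imwrite(f'pics/{n}2.png',im)
    m=masks(im)['red']; m=only(m,(340,210,380,260) if n=='top' else (300,230,380,300)); print(n,m.sum(),cen(m) if m.any() else 0)
    if m.any(): print(inv(F,onz(C[n],cen(m),132))); rs.append(ray(C[n],cen(m)))
if len(rs)==2: print(inv(F,tri(rs)))
delta(r,(0,-256.5,140),15);delta(r,(0,-256.5,94),15)
b=cv2.imread('pics/side2.png');cv2.imwrite('pics/g3.png',cv2.resize(b[180:300,270:400],None,fx=5,fy=5))
E
```

```text
top 41 [360.73170732 221.6097561 ]
[[  35.27943314 -211.42858389  132.        ]]
side 0 0
t 10.2 now f [  -4.5 -331.5  227.8] force [ 0.3 -0.3  0.7] | delta mm [75.   4.4 87.8] rot [-0.03 14.97 -0.1 ] world [ 570.3 -135.5  140. ]
t 10.2 now f [  -4.5 -331.5  227.8] force [ 0.3 -0.3  0.7] | delta mm [ 75.    4.5 133.8] rot [-0.03 14.97 -0.1 ] world [ 570.3 -135.5   94. ]
```

View pics/g3.png

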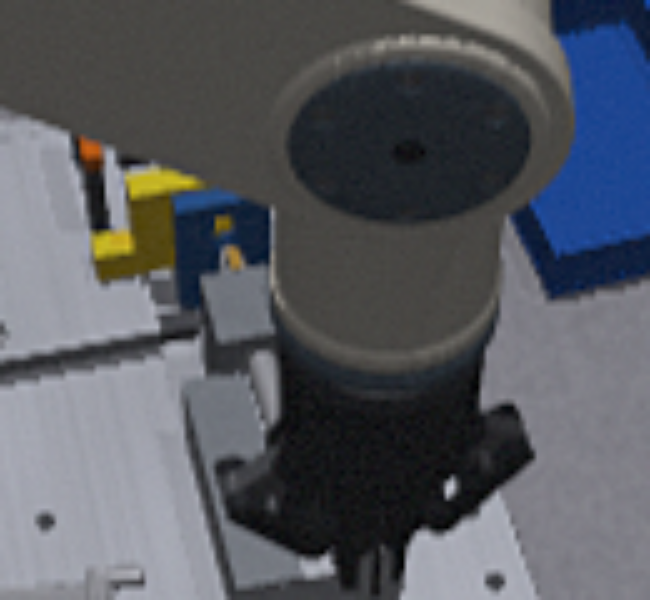

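Top view: the ball is now at (361,222), +35 mm beside the axis. The key is on top of the pin (232,258). Now I'll go behind the tail.

Request:
carry_out --delta_pos '[[0.015,0.003,0.03],[0.03,0.0045,0.07],[0.045,0.0045,0.11],[0.055,0.0045,0.1338],[0.075,0.0045,0.1338],[0.075,0.0045,0.1338]]' --rot '[[0,4,0],[0,8,0],[0,12,0],[0,15,0],[0,15,0],[0,15,0]]'

```text
clock: 10.95
eef_pos: [571.2, -133.6, 95.0]
tcp_rot: [3.141, -0.261, 1.447]
contact_force: [-0.4, 0.6, 0.1]
opening: 0.001
grasp_force: 0.0
```

```bash
python3 - <<'E'
from rig import r
from h import *
delta(r,(0,-256.5,94),15);delta(r,(0,-145.5,94),15)
C={n:cam(r,n) for n in("top","side")}
for n in C:
    im=r.grab_frame(n); cv2.imwrite(f'pics/{n}3.png',im)
b=cv2.imread('pics/side3.png');cv2.imwrite('pics/g4.png',cv2.resize(b[200:320,290:420],None,fx=5,fy=5))
E
```

```text
t 10.95 now f [   0.7 -254.5   95. ] force [-0.5  0.5  0.1] | delta mm [-2.2 -0.7  0.5] rot [-0.01  0.04  0.09] world [ 570.3 -135.5   94. ]
t 10.95 now f [   0.7 -254.5   95. ] force [-0.5  0.5  0.1] | delta mm [105.   -0.5  29.1] rot [-0.01  0.04  0.09] world [584.2 -25.4  94. ]
```

View pics/g4.png

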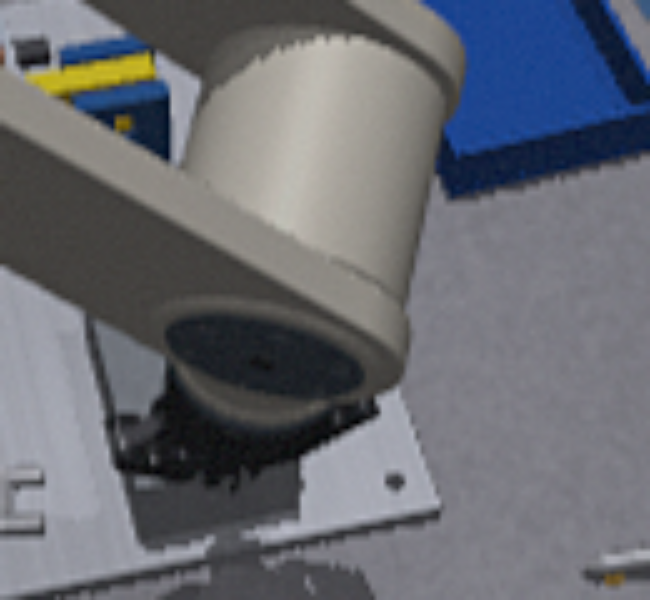

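The wrist hides the tail in this view, but nothing touches (force about 0). I'll advance gently to contact.

Request:
carry_out --delta_pos '[[0.006,0,0.0016],[0.0116,0,0.0031],[0.0174,0,0.0047],[0.0232,0,0.0062],[0.0232,0,0.0062]]' --rot '[[0,0,0],[0,0,0],[0,0,0],[0,0,0],[0,0,0]]'

```text
clock: 11.68
eef_pos: [573.9, -111.4, 94.2]
tcp_rot: [-3.142, -0.262, 1.445]
contact_force: [-0.3, -0.2, -0.1]
opening: -0.0
grasp_force: 0.0
```

```bash
python3 - <<'E'
from rig import r
from h import *
delta(r,(0,-145,94),15)
F=np.load('F.npy');C=cam(r,'top')
im=r.grab_frame('top'); m=only(masks(im)['red'],(330,200,385,260)); print(m.sum(),inv(F,onz(C,cen(m),132)) if m.any() else 0)
E
```

```text
t 11.68 now f [   0.5 -232.1   94.2] force [-0.3 -0.3 -0.1] | delta mm [84.  -0.5 22.8] rot [ 0.   -0.01 -0.01] world [584.2 -24.9  94. ]
40 [[  35.41567802 -201.44506813  132.        ]]
```

Request:
carry_out --delta_pos '[[0.0048,0,0.0013],[0.0097,0,0.0026],[0.0145,0,0.0039],[0.0193,0,0.0052],[0.0242,0,0.0065],[0.029,0,0.0078],[0.029,0,0.0078]]' --rot '[[0,0,0],[0,0,0],[0,0,0],[0,0,0],[0,0,0],[0,0,0],[0,0,0]]'

```text
clock: 12.6
eef_pos: [577.6, -81.5, 94.2]
tcp_rot: [-3.141, -0.262, 1.445]
contact_force: [0.4, -0.3, -0.1]
opening: -0.002
grasp_force: 0.0
```

```bash
cat > chk.py <<'E'
from rig import r
from h import *
delta(r,(0,-145,94),15)
F=np.load('F.npy');C=cam(r,'top')
im=r.grab_frame('top'); m=only(masks(im)['red'],(320,200,385,260)); print(m.sum(),inv(F,onz(C,cen(m),132)) if m.any() else 0)
E
python3 chk.py
```

```text
t 12.6 now f [   0.5 -201.9   94.2] force [ 0.4 -0.3 -0.1] | delta mm [54.9 -0.5 14.9] rot [-0.   -0.02 -0.01] world [584.2 -24.9  94. ]
43 [[  35.31729886 -171.08506832  132.        ]]
```

Moving freely; I'll continue.

Request:
carry_out --delta_pos '[[0.0068,0,0.0018],[0.0135,0,0.0036],[0.0203,0,0.0054],[0.027,0,0.0072],[0.0338,0,0.009],[0.0406,0,0.0109],[0.0454,0,0.0122],[0.0454,0,0.0122]]' --rot '[[0,0,0],[0,0,0],[0,0,0],[0,0,0],[0,0,0],[0,0,0],[0,0,0],[0,0,0]]'

```text
clock: 13.65
eef_pos: [583.6, -34.8, 94.2]
tcp_rot: [3.141, -0.262, 1.445]
contact_force: [0.5, -1.7, 0.2]
opening: -0.004
grasp_force: 0.0
```

```bash
python3 chk.py
```

```text
t 13.65 now f [   0.6 -154.9   94.2] force [ 0.7 -1.6  0.2] | delta mm [ 9.5 -0.7  2.7] rot [ 0.01 -0.03 -0.02] world [584.2 -24.9  94. ]
39 [[  35.57276147 -123.79025214  132.        ]]
```

Request:
carry_out --delta_pos '[[0.0029,0,0.0008],[0.0058,0,0.0016],[0.0077,0,0.0021],[0.0097,0,0.0026],[0.0106,0,0.0028],[0.0106,0,0.0028]]' --rot '[[0,0,0],[0,0,0],[0,0,0],[0,0,0],[0,0,0],[0,0,0]]'

```text
clock: 14.45
eef_pos: [584.5, -27.0, 94.0]
tcp_rot: [3.141, -0.258, 1.446]
contact_force: [-5.6, -18.4, 4.2]
opening: -0.002
grasp_force: 9.5
```

```bash
python3 chk.py
```

```text
t 14.45 now f [   0.6 -147.1   94. ] force [ -3.2 -18.9   4.2] | delta mm [ 2.  -0.6  0.6] rot [0.04 0.23 0.04] world [584.2 -24.9  94. ]
38 [[  34.85886567 -118.19250879  132.        ]]
```

Home against the guide block (19 N). Back off and rise.

Request:
carry_out --delta_pos '[[-0.0193,0,-0.0052],[-0.0386,0,-0.0104],[-0.028,0,-0.05],[-0.0153,0,-0.097],[-0.0075,0,-0.126],[-0.0075,0,-0.126]]' --rot '[[0,0,0],[0,0,0],[0,-4,0],[0,-11,0],[0,-15,0],[0,-15,0]]'

```text
clock: 15.25
eef_pos: [581.5, -63.9, 216.7]
tcp_rot: [3.137, 0.0, 1.446]
contact_force: [1.2, -0.2, -1.0]
opening: 0.001
grasp_force: 0.0
```

```bash
python3 - <<'E'
from rig import r
from h import *
F=np.load('F.npy');C=cam(r,'top')
im=r.grab_frame('top'); m=only(masks(im)['red'],(310,200,385,260)); print(m.sum(),inv(F,onz(C,cen(m),132)) if m.any() else 0)
delta(r,(100,-118,210));delta(r,(100,-118,140));delta(r,(5,-118,140))
E
```

```text
37 [[  35.00293904 -117.10468504  132.        ]]
t 15.3 now f [   1.1 -184.2  214.9] force [ 0.1 -0.8 -0.9] | delta mm [66.2 98.9  5.1] rot [ 0.11 -0.05  0.02] world [686.8 -10.6 210. ]
t 15.3 now f [   1.1 -184.2  214.9] force [ 0.1 -0.8 -0.9] | delta mm [66.1 98.8 75.1] rot [ 0.11 -0.05  0.02] world [686.8 -10.6 140. ]
t 15.3 now f [   1.1 -184.2  214.9] force [ 0.1 -0.8 -0.9] | delta mm [66.2  3.8 74.9] rot [ 0.11 -0.05  0.02] world [592.6   1.3 140. ]
```

Request:
carry_out --delta_pos '[[0.022,0.033,0],[0.044,0.066,0],[0.066,0.099,0.01],[0.066,0.099,0.045],[0.066,0.099,0.075],[0.066,0.099,0.075],[0.066,0.08,0.075],[0.066,0.065,0.075]]' --rot '[[0,0,0],[0,0,0],[0,0,0],[0,0,0],[0,0,0],[0,0,0],[0,0,0],[0,0,0]]'

```text
clock: 16.3
eef_pos: [652.1, -7.2, 139.4]
tcp_rot: [3.142, -0.0, 1.444]
contact_force: [-1.1, -1.1, 0.3]
opening: -0.003
grasp_force: 0.0
```

Request:
carry_out --delta_pos '[[0,-0.01,0],[0,-0.02,0],[0,-0.03,0],[0,-0.04,0],[0,-0.05,0],[0,-0.059,0],[0,-0.062,0],[0,-0.062,0]]' --rot '[[0,0,0],[0,0,0],[0,0,0],[0,0,0],[0,0,0],[0,0,0],[0,0,0],[0,0,0]]'

```text
clock: 17.3
eef_pos: [591.1, 1.1, 139.0]
tcp_rot: [3.141, -0.0, 1.445]
contact_force: [-0.2, -0.2, -0.2]
opening: 0.001
grasp_force: 0.0
```

Request:
carry_out --delta_pos '[[0,0.015,0],[0,0.02,-0.03],[-0.02,0.02,-0.08],[-0.08,0.0,-0.11],[-0.14,0,-0.11],[-0.2,0.0,-0.11],[-0.2,0,-0.11]]' --rot '[[0,0,0],[0,0,0],[0,0,0],[0,0,0],[0,0,0],[0,0,0],[0,0,0]]'

```text
clock: 18.18
eef_pos: [566.5, -201.9, 249.4]
tcp_rot: [3.14, 0.001, 1.441]
contact_force: [-0.0, 0.6, 0.7]
opening: 0.002
grasp_force: 0.0
```

```bash
python3 - <<'E'
from rig import r
from h import *
F=np.load('F.npy')
rs=[]
for n in("top","side"):
    C=cam(r,n);im=r.grab_frame(n); cv2.imwrite(f'pics/{n}9.png',im)
    m=only(masks(im)['red'],(310,200,385,260) if n=='top' else (290,220,360,275)); print(n,m.sum(),cen(m) if m.any() else 0,inv(F,onz(C,cen(m),132)) if m.any() else 0)
delta(r,(0,0,0))
a,b=cv2.imread('pics/top9.png'),cv2.imread('pics/side9.png')
cv2.imwrite('pics/g9.png',np.hstack([cv2.resize(a[195:295,240:360],None,fx=3.3,fy=3.3),cv2.resize(b[190:290,235:355],None,fx=3.3,fy=3.3)]))
E
```

```text
top 46 [322.76086957 241.60869565] [[ -32.49396052 -117.27482233  132.        ]]
side 44 [308.25       240.31818182] [[ -34.76575566 -114.21698354  132.        ]]
t 18.27 now f [   4.2 -319.4  248.9] force [ 0.9  0.2 -0.8] | delta mm [319.4  -5.2 249. ] rot [ 0.02 -0.01 -0.15] world [602.3 119.    0. ]
```

View pics/g9.png

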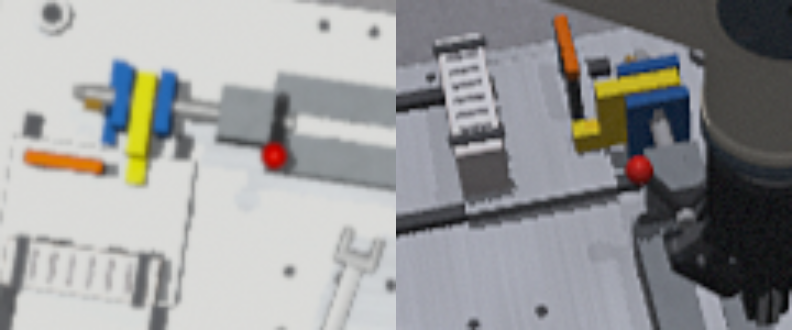

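The pin's tip and key are out beyond the second cheek (90,97), the red ball (273,155) is back on the -x side against the guide, the lug is in the fork and the arm is clear. Handing in.

```bash
python3 -c "
from rig import r
print(r.sign_off())"
```

```text
the job is handed in; nothing more can be done
None
```

The job is handed in: the slide is lined up, the pin is pushed home through fork and lug, and the handle is tipped back to its starting side so the key is locked behind the fork; no verdict came back.

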